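# Hook the long display arm into the slotted upright

## Task

Take the longer of the two loose aluminium display arms, put its two claws through the two slots of the steel upright from the front, and press it straight down until it is fully seated and the sprung catch has snapped over the claws. Leave it hanging there level, and leave the shorter arm where it is.

Things in the scene. Friction and masses are not known exactly. Their poses are not given: they have to be found in the camera images.
- long_arm_grip (a point): The longer loose aluminium arm, to be hung: shelf 130 x 70 mm, back plate at one end, carrying rib along its middle; 0.25 kg. Point: where to grip the rib, 58 mm above the underside, 17 below the rib's top. x points to the back plate and claws, y across, z up. Rib 12 mm thick (y), full height from x = -22 to 49 mm. Shelf front at x = -75, plate's rear face at x = +55, plate 70 mm wide and high.
- long_arm_claws (a point): Same arm and axes: point midway between its two steel claws, in the plate's rear face, level with the underside of the claw bridges (from the grip point: x +55, z -14 mm). Claws at y = +-20 mm, 12 mm wide: an 8 mm thick bridge goes straight back, then a leg turns down, 11 mm gap between plate and leg; its round toe reaches 28 mm below this point and 23 mm behind the plate.
- short_arm_grip (a point): The shorter loose aluminium arm, to be left alone: same rib, plate and claws, but its shelf is only 80 mm long (front end at x = -25 mm). Point and axes as on the longer arm. The two arms may stand in either place. Keep clear: a thin upright wood rod from floor to ceiling at world x 0.36, y -0.52 m, and a bench vice (100 mm high) at x 0.42, y -0.14; carry 160 mm clear of the bench.
- upright_slot (a point): Fixed steel upright, panel 94 mm wide, 158 high. Two slots 30 wide, 52 high, centred at y = +-20 mm, 10 mm bar between. Point: in the front face, midway, at the slots' lower edge, 94 mm above the bench. x points into the slots, z up. Claws enter along +x, claws point 30 to 42 mm above this one, till the plate touches the face, then go down; seated, the two points meet (y play 9 mm).
- catch (a joint): Sprung steel roller, 10 mm thick, across behind the slots, 12.5 mm below their lower edge. 0 = at rest, sprung forward; up to 0.009 m pushed back. On the way down, from 20 mm above the seat, the claw toes push it back 2 to 5 mm; it springs out over them as the arm comes fully down. Passing it takes about 10 N; weight alone will not. The slots' lower edge is 5 mm thick at its top, 9 from 5 mm down.

How it is judged:
By the outcome, as a careful person would: the job done as asked, in the order asked, and still so for the second after the job is handed in, with the robot touching nothing.
It also fails if it takes over 45 s, if anything falls off the work surface, if the arm or the gripper's body presses on something with over 40 N, if the wrist force passes 120 N, or if a joint passes its speed limit or range.

## Robot

A 7-joint arm with a two-finger parallel gripper is mounted at the origin on a cart in front of the work surface, level with it; the furniture and walls round the work are solid. World frame = base frame: x ahead of the robot, y to its left, z up, the work surface at z = 0. Lengths are in m, angles in rad, forces in N, time in s.
With the tool pointing down it reaches from about 0.4 to 0.85 m from the base axis. Payload 4.5 kg.
Tool frame: the origin (TCP) lies at the centre of the arm's flange, where the gripper is bolted on; the fingertips stand nose_length ahead of it and the grasp point (between the pads) lies 147 mm ahead of it (nose_length is the distance from the TCP to the fingertips, in m); z points along the fingers, y is the line along which they close (so a half turn about z gives the same grasp; the last joint's range is limited). The gripper opens to 88 mm and grips with 3 to 60 N. Pads are 18 mm wide; open, the fingers measure 123 mm over their backs; the gripper's body (75 mm by 187 mm) begins 45 mm behind the grasp point.
Start: joints at [-1.08, 0.689, -0.195, 1.565, 0.157, 0.902, -0.215], TCP at [0.276, 0.561, 0.405] pointing down, gripper open.
Joint ranges: [-3.01, 3.01], [-0.46, 2.08], [-1.47, 1.51], [0.13, 2.56], [-1, 4.14], [0.04, 2.09], [-2.66, 2.66]. Speed limits (rad/s): [2.57, 2.57, 3.14, 3.14, 3.14, 3.14, 3.14].

## Interface

Orientations are given as a unit quaternion [x, y, z, w].
In Python, from plant import * gives the robot as it stands.
- The arm moves only by the tool play_rows, never from a script. Its argument "rows" is a list that holds one entry, the list of rows, each a list of 6 numbers: the shift along the tool's x, y, z normalised to -1 to 1, where 1 is 0.5 m, then the turn, a rotation vector about the tool's x, y, z normalised to -1 to 1, where 1 is 0.5 rad. A call has 1 to 20 rows; each row is the pose to reach, as a shift and turn from the pose commanded when the call began, along the tool's axes at that moment; what a row does not reach only later rows make up. A row lasts 1/12 s, in which the tool goes at most 41.7 mm and 7.16 degrees, less where a joint would pass 70% of its speed; a pose out of reach is approached as far as the arm can. A call with a number of a shift or a turn outside -1 to 1 is refused whole. A call with a gripper value outside its range is refused whole. "claw" is the closure, from 0 (fully open) to 1 (shut), set as the call begins (left out, the last holds). The fingers move at their own pace and stop on an object; "squeeze" is the grip in N (left out, the last holds). Time passes only in rows, so rows that repeat a pose let the fingers close. It gives the time, the measured TCP pose, the force, the opening and the grip force at its end, in the units of the state.
- get_state(): the state, without advancing time (a new reading comes with each control period).
- snapshot(name): name is "side" or "top"; returns a dict with "pixels" (400x640x3 uint8, blue, green, red), "camera_matrix" (3x3 intrinsics, pixels), "world_to_cam" (4x4, takes a point from world to camera coordinates). Camera axes: x right, y down, z forward; pixel columns grow to the right and rows downward; lengths in m; the calibration is good to about 2 mm. A picture is of the moment at which its call begins. There is no depth.
- finish_job(): hands the job in; it is judged then, once.
The state is a dict: "clock": time; "q": joint angles; "qd": joint speeds; "joint_torque": joint torques, N m; "tool_pos": TCP position; "eef_rot": TCP orientation; "contact_force": force on the tool from outside, world axes, zero at the start; "moment": the same for the moment, N m; "opening": opening from 0.0 (shut) to 1.0 (fully open); "finger_force": force on a finger pad.
Only numpy, scipy, OpenCV 4.12 (cv2) and the standard library are available. Lean on these libraries where they do the work, as an engineer would, in place of code of your own. Each camera call takes 0.05 s, during which the arm holds its last target. There are 200 camera calls.

## Working session

There is one attempt and no reset: what is moved stays moved. The work goes in short steps, Python scripts to look and compute and a tool call to move; the robot and the scene stay as the last step left them, time stands still between calls to the robot, and variables do not carry over. Pictures are saved under pics/ and viewed, at most 10 in all, crops included, and the job is handed in when it is done.

Besides the shell and the picture viewer there is one more tool, called after "Call:" in YAML: its name, and indented under it one key for each argument. play_rows: Moves the arm, as the interface text tells. Its arguments: {"type":"object","properties":{"rows":{"type":"array"},"claw":{"type":"number"},"squeeze":{"type":"number"}},"required":["rows"]}

```bash
mkdir -p pics; cat > h.py <<'E'
from plant import *
import numpy as np, cv2
from scipy.spatial.transform import Rotation as R
def cam(n):
    s=snapshot(n); return np.array(s["pixels"],dtype=np.uint8),np.array(s["camera_matrix"]),np.array(s["world_to_cam"])
def ray(K,T,uv):
    d=np.linalg.inv(K)@[uv[0],uv[1],1]; Rm=T[:3,:3]; return -Rm.T@T[:3,3], Rm.T@d
def onz(K,T,uv,z):
    o,d=ray(K,T,uv); return o+d*(z-o[2])/d[2]
def proj(K,T,p):
    c=T[:3,:3]@np.array(p)+T[:3,3]; u=K@c; return u[:2]/u[2]
def tri(K1,T1,a,K2,T2,b):
    o1,d1=ray(K1,T1,a);o2,d2=ray(K2,T2,b)
    s=np.linalg.lstsq(np.c_[d1,-d2],o2-o1,rcond=None)[0]
    p,q=o1+d1*s[0],o2+d2*s[1]; return (p+q)/2,np.linalg.norm(p-q)
E
python3 - <<'E'
from h import *
for n in("top","side"):
    p,K,T=cam(n); cv2.imwrite(f"pics/{n}1.png",p); np.savez(n+".npz",p=p,K=K,T=T)
    print(n,K.round(1).tolist(),ray(K,T,(320,200)))
s=get_state(); print(s); import plant; print(nose_length if 'nose_length' in globals() else [x for x in dir(plant) if x[0]!='_'])
E
```

```text
top [[476.0, 0.0, 324.4], [0.0, 476.0, 200.3], [0.0, 0.0, 1.0]] (array([0.42877688, 0.02791414, 1.37810809]), array([ 0.09062476, -0.00409332, -0.99591962]))
side [[478.3, 0.0, 310.9], [0.0, 478.3, 208.1], [0.0, 0.0, 1.0]] (array([0.35265337, 1.34008393, 0.64683163]), array([ 0.10514875, -0.93276186, -0.34575849]))
{'clock': 0.1, 'q': array([-1.08015712,  0.68993123, -0.1945391 ,  1.56621661,  0.15730449,
        0.90249096, -0.21510479]), 'qd': array([ 0.00017354, -0.00144139,  0.00026273, -0.00320052, -0.0002893 ,
        0.00049983,  0.00102185]), 'joint_torque': array([-2.80351043e-03, -5.28498781e+01, -1.27159473e+00, -1.53837240e+01,
       -5.26289782e-02,  2.04850090e-03,  5.37829169e-05]), 'tool_pos': array([0.27558462, 0.56064553, 0.40397731]), 'eef_rot': array([ 2.26396450e-01,  9.74034888e-01, -8.15791721e-04, -1.34832497e-04]), 'contact_force': array([ 0.50471659,  0.22556567, -0.24144967]), 'moment': array([0.01607046, 0.01408106, 0.01928579]), 'finger_force': 0.0, 'opening': 0.9997331469769285}
0.166
```

View pics/top1.png

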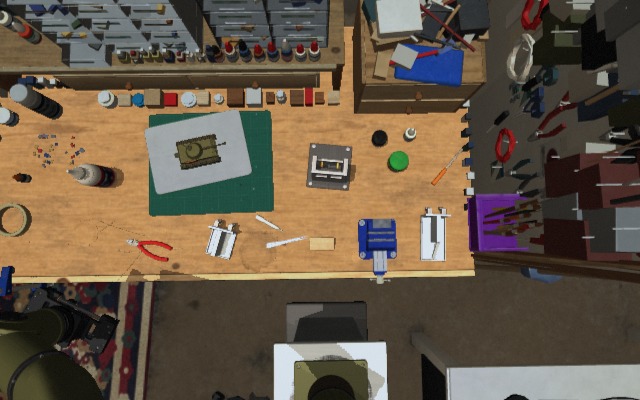

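View pics/side1.png

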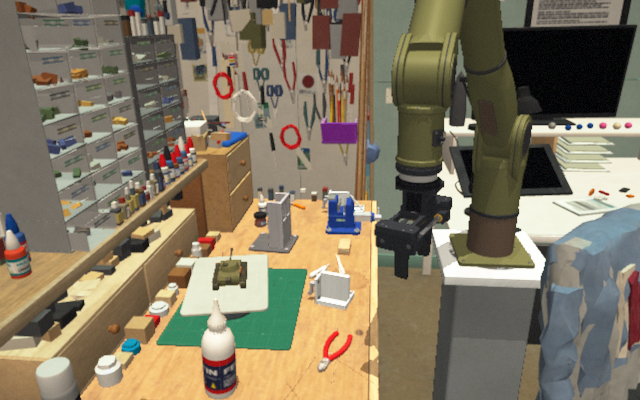

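The top view shows one arm at about (221,240), a longer one at (433,235), the upright at (330,165) and the vice at (378,240). The side view shows the upright at (278,225), the left arm at (332,285), and the right arm partly hidden behind the vice at (345,205). Next I'll enlarge these areas.

```bash
python3 - <<'E'
from h import *
d=np.load("top.npz");p,K,T=d["p"],d["K"],d["T"]
a=cv2.resize(p[195:275,395:475],None,fx=5,fy=5,interpolation=cv2.INTER_CUBIC)
b=cv2.resize(p[130:210,290:370],None,fx=5,fy=5,interpolation=cv2.INTER_CUBIC)
cv2.imwrite("pics/c1.png",np.hstack([a,b]))
for n,uv,z in (("arm R",(433,235),0),("arm L",(221,240),0),("upr",(330,165),0),("vice",(378,240),.1)): print(n,onz(K,T,uv,z).round(3))
for P in [(.36,-.52,0),(.36,-.52,.5),(.42,-.14,.1)]: print(proj(K,T,P))
for uv in [(432,216),(433,260)]: print(onz(K,T,uv,.0).round(3),onz(K,T,uv,.075).round(3))
E
```

```text
arm R [ 0.448 -0.304  0.   ]
arm L [0.442 0.309 0.   ]
upr [ 0.657 -0.008  0.   ]
vice [ 0.436 -0.131  0.1  ]
[508.78578518 264.68688815]
[616.94780338 276.82658416]
[381.35945338 245.77784973]
[ 0.503 -0.303  0.   ] [ 0.499 -0.285  0.075]
[ 0.376 -0.301  0.   ] [ 0.379 -0.283  0.075]
```

View pics/c1.png

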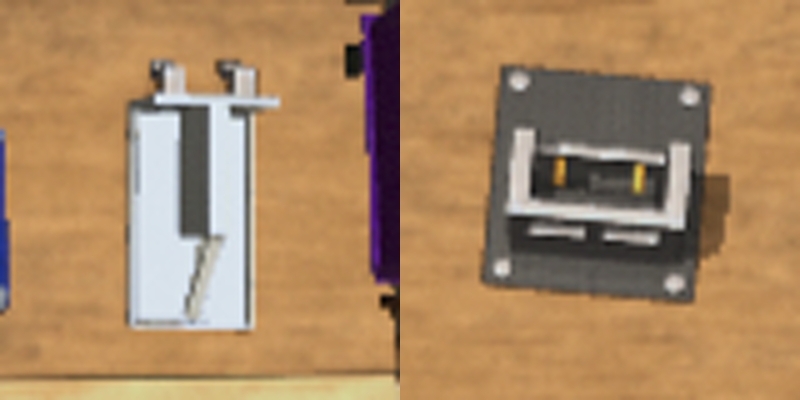

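The crop shows the long arm with its claws pointing away from the robot (+x) and its shelf edges near crop x=130 and 252. It also shows the upright turned about 4° clockwise, with both slot sills visible around crop (557,233) and (632,239). Next I'll measure both with masks.

```bash
python3 - <<'E'
from h import *
d=np.load("top.npz");p,K,T=d["p"],d["K"],d["T"]
hsv=cv2.cvtColor(p,cv2.COLOR_BGR2HSV).astype(int)
m=((hsv[...,1]<60)&(hsv[...,2]>140)).astype(np.uint8)
# shelf edges by row: sub-pixel half-level of saturation
s=hsv[...,1].astype(float)
def cross(v,x0,lev):
    i=np.where((v[:-1]-lev)*(v[1:]-lev)<0)[0]
    return x0+i+(v[i]-lev)/(v[i]-v[i+1]) if len(i) else []
L=[];Rr=[]
for r in range(222,257,2):
    c=cross(s[r,415:455],415,70); L.append((c[0],r)); Rr.append((c[-1],r))
F=[(c,cross(s[250:268,c],250,70)[-1]) for c in range(424,443,3)]
for n,l in(("L",L),("R",Rr),("F",F)):
    W=np.array([onz(K,T,u,.004)[:2] for u in l]); vx,vy,x,y=cv2.fitLine(W.astype(np.float32),cv2.DIST_HUBER,0,.001,.001).ravel()
    print(n,"dir deg",np.degrees(np.arctan2(vy,vx)).round(2),"mean",W.mean(0).round(4),"ends",W[0].round(4),W[-1].round(4))
q=lambda cx,cy,ox,oy:(ox+(cx+.5)/5-.5,oy+(cy+.5)/5-.5)
for n,uv,z in(("plate top L",q(155,98,395,195),.07),("plate top R",q(280,103,395,195),.07),("ribtop front L",q(210,237,395,195),.075),("R",q(223,237,395,195),.075)):print(n,onz(K,T,uv,z).round(4))
# sills in upright
g=hsv[...,2].astype(np.uint8)
roi=g[172:182,305-0:345]; print(roi[:, 5:32])
n,lab,st,ce=cv2.connectedComponentsWithStats((g[173:182,308:346]>130).astype(np.uint8))
for i in range(1,n):
    u=ce[i]+[308,173]; print(st[i],u.round(2),onz(K,T,u,.094).round(4))
A,B=onz(K,T,q(507,212,290,130),.158),onz(K,T,q(687,225,290,130),.158); print("panel top",A.round(4),B.round(4),np.linalg.norm(A-B))
for c in((500,65),(710,88),(693,300),(483,284)): print("base",onz(K,T,q(*c,290,130),.006).round(4))
E
```

```text
L dir deg -2.21 mean [ 0.4373 -0.2648] ends [ 0.4863 -0.2667] [ 0.3886 -0.2631]
R dir deg -2.02 mean [ 0.4363 -0.3381] ends [ 0.4853 -0.3398] [ 0.3876 -0.3364]
F dir deg 89.02 mean [ 0.3754 -0.3002] ends [ 0.3759 -0.2743] [ 0.3751 -0.3261]
plate top L [ 0.5048 -0.2683  0.07  ]
plate top R [ 0.5012 -0.3374  0.07  ]
ribtop front L [ 0.4281 -0.2948  0.075 ]
R [ 0.428 -0.302  0.075]
[[106 143 180 195 189 205 204 203 205 204 206 208 210 214 214 217 215 216
  215 212 213 209 208 210 208 207 206]
 [ 95  74  49  40  45  48  57  73  88  99 116 151 162 182 188 193 199 204
  206 204 206 206 205 208 211 212 214]
 [ 96  75  50  50  49  45  70  86  90  73  73  80  62  44  50  51  60  50
   64  74  91 110 125 158 172 180 181]
 [ 96  71  51  50  47  65 127 143 139 133 126 122 121 113 111 108 112  52
   49  47  51  73  74  78  65  61  54]
 [ 97  70  50  49  53  86 160 192 191 188 187 180 178 176 178 186 177  52
   48  49  74 131 127 122 121 117 113]
 [ 99  84  53  49  47  46  51  48  47  39  40  49  54  60 101 123 127  49
   46  48  96 188 188 183 178 179 177]
 [100  86  54  51  49  51  50  51  51  51  51  52  52  49  50  49  51  47
   46  47  49  39  46  49  58  92 118]
 [100  96  53  55  51  52  49  50  52  51  50  51  51  50  51  52  51  52
   53  50  55  49  52  51  52  51  47]
 [ 97  99  72  67  68  64  61  60  57  58  55  54  55  53  52  51  50  50
   48  49  49  49  49  50  51  49  52]
 [118 123  92  90  92  86  90  91  81  79  81  80  73  72  67  66  66  61
   58  58  55  58  57  53  53  53  52]]
[13  0 25  3 40] [335.52 173.42] [ 0.6178 -0.0206  0.094 ]
[ 8  2 11  2 14] [320.36 175.79] [0.6118 0.0208 0.094 ]
[23  3 11  3 16] [336.31 177.19] [ 0.6074 -0.0225  0.094 ]
panel top [ 0.6104 -0.162   0.158 ] [ 0.6025 -0.2554  0.158 ] 0.09367042078263012
base [ 0.72   -0.1839  0.006 ]
base [ 0.705  -0.3069  0.006 ]
base [ 0.5801 -0.2927  0.006 ]
base [ 0.5909 -0.1706  0.006 ]
```

```bash
cat >> h.py <<'E'
def go(pos,yaw,ref=None):
    """shift/turn (normalised) from current measured pose to TCP pos with tool y along rib +y at yaw (deg)"""
    s=get_state(); Rc=R.from_quat(s["eef_rot"])
    y=np.radians(yaw); ex=np.array([np.cos(y),np.sin(y),0]); ey=np.array([-np.sin(y),np.cos(y),0])
    Rt=R.from_matrix(np.c_[-ex,ey,[0,0,-1]])
    print("shift",(Rc.inv().apply(np.array(pos)-s["tool_pos"])/.5).round(4),"turn",((Rc.inv()*Rt).as_rotvec()/.5).round(4))
E
python3 - <<'E'
from h import *
d=np.load("top.npz");p,K,T=d["p"],d["K"],d["T"]
g=p.max(2).astype(float)
c=[]
for x0,x1,r0,r1 in((314,327,174,179),(330,343,175,181)):
    w=np.clip(g[r0:r1,x0:x1]-75,0,None); 
    # reject the bright panel-top rows: keep only largest blob
    n,lab,st,ce=cv2.connectedComponentsWithStats((w>0).astype(np.uint8)); i=1+st[1:,4].argmax(); w=w*(lab==i)
    yy,xx=np.mgrid[r0:r1,x0:x1]; u=((w*xx).sum()/w.sum(),(w*yy).sum()/w.sum()); c.append(onz(K,T,u,.094)); print(u,c[-1].round(4),st[i])
q=lambda cx,cy:(290+(cx-400+.5)/5-.5,130+(cy+.5)/5-.5)
A,B=onz(K,T,q(507,212),.158),onz(K,T,q(687,225),.158)
ang=lambda A,B:np.degrees(np.arctan2(-(B-A)[0]*-1,-(B-A)[1]))
for n,A_,B_ in(("sill",c[0],c[1]),("top",A,B)): v=A_-B_; print(n,A_.round(4),B_.round(4),np.linalg.norm(v),"yaw",np.degrees(np.arctan2(-v[0],v[1])).round(2),"mid",((A_+B_)/2).round(4))
P=[onz(K,T,q(*x),.006)[:2] for x in((500,65),(710,88),(693,300),(483,284))]
for i,j in((0,1),(3,2)): v=P[i]-P[j]; print("base yaw",np.degrees(np.arctan2(-v[0],v[1])),P[i],P[j])
go([.45,.05,.40],-2.1)
E
```

```text
(np.float64(321.01071811361203), np.float64(175.7502679528403)) [0.6118 0.019  0.094 ] [ 1  0 12  4 29]
(np.float64(336.3604705882353), np.float64(176.93176470588236)) [ 0.6081 -0.0227  0.094 ] [ 0  0 13  4 34]
sill [0.6118 0.019  0.094 ] [ 0.6081 -0.0227  0.094 ] 0.04189762389045989 yaw -5.12 mid [ 0.61   -0.0018  0.094 ]
top [0.6128 0.0453 0.158 ] [ 0.6049 -0.0478  0.158 ] 0.09338844831840797 yaw -4.84 mid [ 0.6089 -0.0013  0.158 ]
base yaw -6.974475870421144 [0.72260398 0.05054808] [ 0.70759443 -0.0721467 ]
base yaw -5.080744762144845 [0.59374009 0.06179434] [ 0.58291707 -0.05993729]
shift [-0.7635 -0.7627  0.0093] turn [-3.300e-03 -5.000e-04 -8.402e-01]
```

Call:
play_rows:
  rows:
    - [[-0.38, -0.38, 0.005, -0.003, 0, -0.42], [-0.764, -0.763, 0.009, -0.003, 0, -0.84], [-0.764, -0.763, 0.009, -0.003, 0, -0.84], [-0.764, -0.763, 0.009, -0.003, 0, -0.84], [-0.764, -0.763, 0.009, -0.003, 0, -0.84], [-0.764, -0.763, 0.009, -0.003, 0, -0.84], [-0.764, -0.763, 0.009, -0.003, 0, -0.84], [-0.764, -0.763, 0.009, -0.003, 0, -0.84], [-0.764, -0.763, 0.009, -0.003, 0, -0.84], [-0.764, -0.763, 0.009, -0.003, 0, -0.84], [-0.764, -0.763, 0.009, -0.003, 0, -0.84], [-0.764, -0.763, 0.009, -0.003, 0, -0.84], [-0.764, -0.763, 0.009, -0.003, 0, -0.84], [-0.764, -0.763, 0.009, -0.003, 0, -0.84], [-0.764, -0.763, 0.009, -0.003, 0, -0.84], [-0.764, -0.763, 0.009, -0.003, 0, -0.84]]
  claw: 0

```text
clock: 1.43
tool_pos: [0.45, 0.0505, 0.4001]
eef_rot: [0.018, 1.0, 0.001, 0.0]
contact_force: [-0.2, 0.9, -0.6]
opening: 0.999
finger_force: 0.0
```

```bash
python3 - <<'E'
from h import *
s=get_state();print(s["clock"],s["tool_pos"],s["q"].round(2));go([.45,-.302,.32],-2.1)
E
```

```text
1.4333 [0.45004513 0.05054807 0.40010078] [ 0.05  0.5  -0.39  2.06  0.31  0.64  0.99]
shift [-0.0258 -0.705   0.1586] turn [ 0.0046 -0.0001 -0.    ]
```

Call:
play_rows:
  rows:
    - [[-0.026, -0.705, 0.159, 0.005, 0, 0], [-0.026, -0.705, 0.159, 0.005, 0, 0], [-0.026, -0.705, 0.159, 0.005, 0, 0], [-0.026, -0.705, 0.159, 0.005, 0, 0], [-0.026, -0.705, 0.159, 0.005, 0, 0], [-0.026, -0.705, 0.159, 0.005, 0, 0], [-0.026, -0.705, 0.159, 0.005, 0, 0], [-0.026, -0.705, 0.159, 0.005, 0, 0], [-0.026, -0.705, 0.159, 0.005, 0, 0], [-0.026, -0.705, 0.159, 0.005, 0, 0], [-0.026, -0.705, 0.159, 0.005, 0, 0], [-0.026, -0.705, 0.159, 0.005, 0, 0], [-0.026, -0.705, 0.159, 0.005, 0, 0]]

```text
clock: 2.52
tool_pos: [0.4514, -0.2997, 0.3206]
eef_rot: [0.016, 1.0, 0.0, 0.001]
contact_force: [1.1, -0.6, 0.4]
opening: 0.998
finger_force: 0.0
```

```bash
python3 - <<'E'
from h import *
s=get_state();print(s["clock"],s["tool_pos"],s["q"].round(2));go([.45,-.302,.205],-2.1)
p,K,T=cam("side"); g=(.45,-.302,.058); u=proj(K,T,g); print(u,proj(K,T,(.4,-.302,.0)))
x,y=int(u[0]),int(u[1]); a=cv2.resize(p[max(y-70,0):y+50,x-80:x+80],None,fx=3,fy=3,interpolation=cv2.INTER_CUBIC)
p,K,T=cam("top"); b=cv2.resize(p[180:300,380:500],None,fx=3,fy=3,interpolation=cv2.INTER_CUBIC); cv2.imwrite("pics/c2.png",np.hstack([a[:360],b[:360]])[:, :800])
E
```

```text
2.5167 [ 0.45140114 -0.29974766  0.32057302] [ 0.73  0.72 -0.38  1.89  0.44  0.61  1.6 ]
shift [ 0.0029 -0.0047  0.2311] turn [0.0008 0.0021 0.0094]
[343.85756456 195.33599452] [357.48536709 210.44449163]
```

View pics/c2.png

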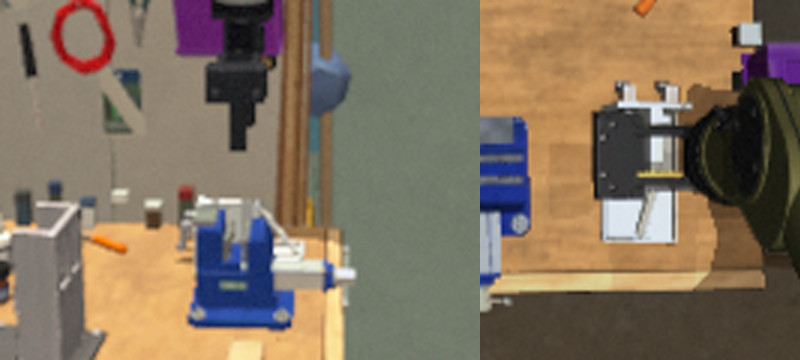

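The side crop shows the fingers directly above the rib, behind the vice. The top crop shows the gripper straddling the rib, well clear of the vice. Next I descend and grip.

Call:
play_rows:
  rows:
    - [[0.003, -0.005, 0.06, 0, 0.002, 0.01], [0.003, -0.005, 0.12, 0, 0.002, 0.01], [0.003, -0.005, 0.17, 0, 0.002, 0.01], [0.003, -0.005, 0.21, 0, 0.002, 0.01], [0.003, -0.005, 0.231, 0, 0.002, 0.01], [0.003, -0.005, 0.231, 0, 0.002, 0.01], [0.003, -0.005, 0.231, 0, 0.002, 0.01], [0.003, -0.005, 0.231, 0, 0.002, 0.01]]

```text
clock: 3.28
tool_pos: [0.4494, -0.305, 0.2059]
eef_rot: [0.021, 1.0, -0.001, 0.001]
contact_force: [0.2, 0.7, 1.2]
opening: 0.999
finger_force: 0.0
```

```bash
python3 - <<'E'
from h import *
s=get_state();print(s["clock"],s["tool_pos"],s["contact_force"]);go([.45,-.302,.205],-2.1)
E
```

```text
3.2833 [ 0.44938402 -0.30499992  0.20588138] [0.21317445 0.73535971 1.22864984]
shift [-0.001   0.006   0.0018] turn [-0.0034  0.0025 -0.0092]
```

Call:
play_rows:
  rows:
    - [[-0.001, 0.006, 0.002, -0.003, 0, -0.01], [-0.001, 0.006, 0.002, -0.003, 0, -0.01], [-0.001, 0.006, 0.002, -0.003, 0, -0.01]]

```text
clock: 3.53
tool_pos: [0.4496, -0.302, 0.2045]
eef_rot: [0.018, 1.0, 0.0, 0.0]
contact_force: [-0.2, -0.3, -0.1]
opening: 0.997
finger_force: 0.0
```

Call:
play_rows:
  rows:
    - [[0, 0, 0, 0, 0, 0], [0, 0, 0, 0, 0, 0], [0, 0, 0, 0, 0, 0], [0, 0, 0, 0, 0, 0], [0, 0, 0, 0, 0, 0], [0, 0, 0, 0, 0, 0], [0, 0, 0, 0, 0, 0], [0, 0, 0, 0, 0, 0], [0, 0, 0, 0, 0, 0], [0, 0, 0, 0, 0, 0]]
  claw: 1
  squeeze: 50

```text
clock: 4.37
tool_pos: [0.4494, -0.3021, 0.2037]
eef_rot: [0.018, 1.0, 0.0, -0.0]
contact_force: [-0.1, 0.6, 0.5]
opening: 0.266
finger_force: 0.0
```

```bash
python3 - <<'E'
from h import *
s=get_state();print(s["clock"],s["tool_pos"],s["contact_force"],s["moment"],s["opening"]*88)
E
```

```text
4.3667 [ 0.44936496 -0.3021179   0.20366148] [-0.05842881  0.56071939  0.4667548 ] [-0.00386834 -0.00750875 -0.03873486] 23.428623102995402
```

Still closing.

Call:
play_rows:
  rows:
    - [[0, 0, 0, 0, 0, 0], [0, 0, 0, 0, 0, 0], [0, 0, 0, 0, 0, 0], [0, 0, 0, 0, 0, 0], [0, 0, 0, 0, 0, 0]]

```text
clock: 4.78
tool_pos: [0.4494, -0.3019, 0.2037]
eef_rot: [0.018, 1.0, 0.0, -0.0]
contact_force: [-0.1, 0.8, 1.2]
opening: 0.134
finger_force: 50.0
```

Call:
play_rows:
  rows:
    - [[0, 0, -0.03, 0, 0, 0], [0, 0, -0.07, 0, 0, 0], [0, 0, -0.12, 0, 0, 0], [0, 0, -0.17, 0, 0, 0], [0, 0, -0.22, 0, 0, 0], [0, 0, -0.27, 0, 0, 0], [0, 0, -0.32, 0, 0, 0], [0, 0, -0.36, 0, 0, 0], [0, 0, -0.38, 0, 0, 0], [0, 0, -0.38, 0, 0, 0], [0, 0, -0.38, 0, 0, 0]]

```text
clock: 5.7
tool_pos: [0.4491, -0.3023, 0.3931]
eef_rot: [0.019, 1.0, 0.0, -0.001]
contact_force: [-0.3, 0.7, -3.2]
opening: 0.134
finger_force: 50.0
```

```bash
python3 - <<'E'
from h import *
s=get_state();print(s["clock"],s["tool_pos"],s["contact_force"],s["moment"],s["opening"]*88,s["finger_force"])
p,K,T=cam("side"); g=s["tool_pos"]-[0,0,.147]; u=proj(K,T,g); print(u)
x,y=map(int,u); a=cv2.resize(p[y-50:y+50,x-50:x+50],None,fx=4,fy=4,interpolation=cv2.INTER_CUBIC)
p,K,T=cam("top"); x,y=map(int,proj(K,T,g)); print(x,y); b=cv2.resize(p[y-50:y+50,x-50:x+50],None,fx=4,fy=4,interpolation=cv2.INTER_CUBIC); cv2.imwrite("pics/c3.png",np.hstack([a,b]))
E
```

```text
5.7 [ 0.44905878 -0.30232087  0.39307748] [-0.25579394  0.70801412 -3.18524968] [0.06669256 0.08202005 0.01108499] 11.786402320441262 49.999219570308924
[344.10235597 144.71664851]
457 232
```

View pics/c3.png

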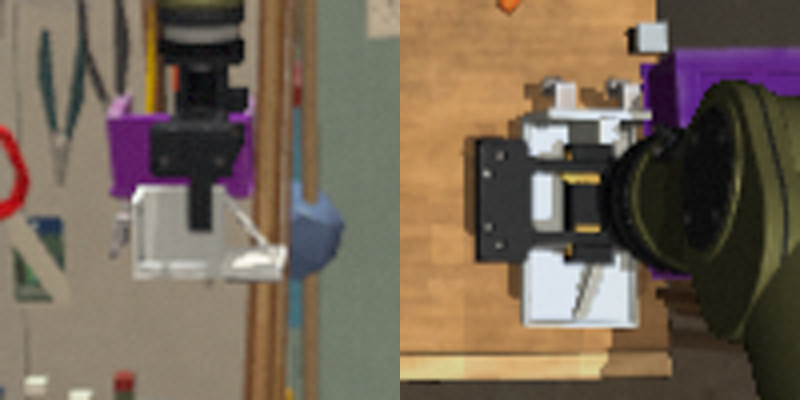

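The side crop shows the arm held level in the fingers and lifted. Its plate edge is at crop x≈133 and its shelf front at about (285,265). I'll check the in-hand offset and the upright's position against the side view.

```bash
python3 - <<'E'
from h import *
s=get_state(); p,K,T=cam("side")
def frame(o,yaw):
    y=np.radians(yaw); M=np.array([[np.cos(y),-np.sin(y),0],[np.sin(y),np.cos(y),0],[0,0,1]]); return lambda v:np.array(o)+M@np.array(v)
g=frame(s["tool_pos"]-[0,0,.1457],-2.1); u=frame((.6075,-.0015,.094),-5)
A=[("plate top",g((.055,.035,.012))),("plate bot",g((.055,.035,-.058))),("shelf front",g((-.075,.035,-.058))),("shelf front far",g((-.075,-.035,-.058)))]
B=[("top",u((0,.047,.064))),("base",u((0,.047,-.088))),("sillL",u((0,.035,0))),("topfar",u((0,-.047,.064)))]
out=[]
for S,(cx,cy) in((A,(344,150)),(B,proj(K,T,u((0,0,0))).astype(int))):
    c=cv2.resize(p[cy-50:cy+50,cx-50:cx+50],None,fx=4,fy=4,interpolation=cv2.INTER_CUBIC); c=cv2.resize(c,(400,400))
    for n,P in S:
        w=proj(K,T,P); q=(w-[cx-50,cy-50]+.5)*4; print(n,w.round(1),q.round(0)); cv2.circle(c,tuple(int(i) for i in q),2,(0,0,255),-1)
    out.append(c)
cv2.imwrite("pics/c4.png",np.hstack(out))
E
```

```text
plate top [327.3 143.4] [135. 176.]
plate bot [327.5 163.1] [136. 254.]
shelf front [364.9 163.8] [286. 257.]
shelf front far [366.  158.4] [290. 236.]
top [281.8 202.1] [185. 146.]
base [284.2 248.8] [195. 333.]
sillL [283.9 220.7] [193. 221.]
topfar [289.8 191.7] [217. 105.]
```

View pics/c4.png

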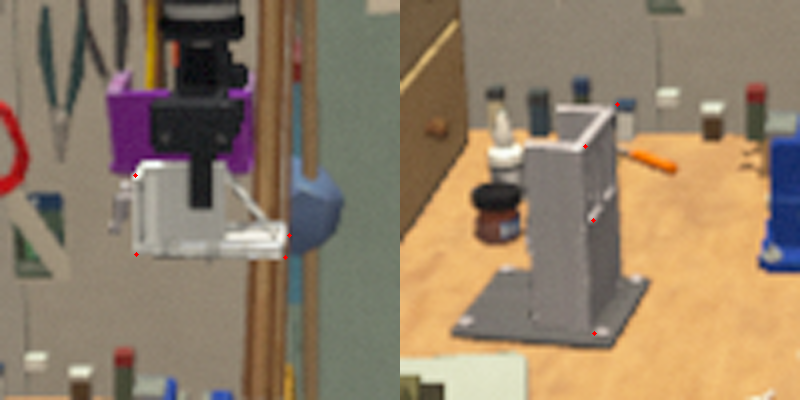

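Both match: the red predicted points land on the plate corners, at about (135,176), and the shelf-front corner. They also land on the upright's near front edge and sill, at about (593,221). Now I carry the arm to the standoff.

```bash
python3 - <<'E'
from h import *
go([.493,.0085,.393],-5)
E
```

```text
shift [-0.0653  0.624  -0.0009] turn [ 0.0036 -0.0074  0.1011]
```

Call:
play_rows:
  rows:
    - [[-0.002, 0.02, 0, 0, 0, 0.01], [-0.006, 0.06, 0, 0, 0, 0.02], [-0.012, 0.11, 0, 0, 0, 0.03], [-0.018, 0.17, 0, 0, 0, 0.04], [-0.024, 0.23, 0, 0, 0, 0.05], [-0.03, 0.29, 0, 0, 0, 0.06], [-0.037, 0.35, 0, 0, 0, 0.07], [-0.043, 0.41, 0, 0, 0, 0.08], [-0.05, 0.47, 0, 0, 0, 0.09], [-0.056, 0.53, 0, 0, 0, 0.1], [-0.06, 0.58, 0, 0, 0, 0.1], [-0.064, 0.61, 0, 0, 0, 0.1], [-0.065, 0.624, 0, 0, 0, 0.1], [-0.065, 0.624, 0, 0, 0, 0.1], [-0.065, 0.624, 0, 0, 0, 0.1], [-0.065, 0.624, 0, 0, 0, 0.1]]

```text
clock: 7.18
tool_pos: [0.4931, 0.0069, 0.3934]
eef_rot: [0.044, 0.999, -0.0, -0.001]
contact_force: [0.6, -0.8, -3.0]
opening: 0.131
finger_force: 50.0
```

```bash
python3 - <<'E'
from h import *
s=get_state();print(s["clock"],s["tool_pos"],s["opening"]);go([.493,.0085,.2895],-5)
E
```

```text
7.1833 [0.49311254 0.00687317 0.39343898] 0.13137882571664156
shift [1.000e-04 3.400e-03 2.079e-01] turn [-0.0018 -0.0036 -0.0035]
```

Call:
play_rows:
  rows:
    - [[0, 0, 0.03, 0, 0, 0], [0, 0.002, 0.07, 0, 0, 0], [0, 0.003, 0.12, 0, -0.002, -0.003], [0, 0.003, 0.16, 0, -0.003, -0.003], [0, 0.003, 0.19, 0, -0.003, -0.003], [0, 0.003, 0.207, 0, -0.003, -0.003], [0, 0.003, 0.207, 0, -0.003, -0.003], [0, 0.003, 0.207, 0, -0.003, -0.003], [0, 0.003, 0.207, 0, -0.003, -0.003]]

```text
clock: 7.93
tool_pos: [0.4939, 0.0095, 0.2911]
eef_rot: [0.043, 0.999, 0.0, 0.001]
contact_force: [0.3, 0.4, -1.9]
opening: 0.136
finger_force: 50.0
```

```bash
python3 - <<'E'
from h import *
s=get_state();print(s["clock"],s["tool_pos"],s["opening"]);go([.5527,.0033,.2895],-5)
p,K,T=cam("side"); x,y=map(int,proj(K,T,(.56,0,.13))); a=cv2.resize(p[y-50:y+50,x-50:x+50],None,fx=4,fy=4,interpolation=cv2.INTER_CUBIC)
p,K,T=cam("top"); x,y=map(int,proj(K,T,(.58,0,.13))); b=cv2.resize(p[y-50:y+50,x-50:x+50],None,fx=4,fy=4,interpolation=cv2.INTER_CUBIC); cv2.imwrite("pics/c5.png",np.hstack([a,b]))
E
```

```text
7.9333 [0.49389522 0.0095177  0.29110007] 0.13611676483805416
shift [-0.1182 -0.0023  0.0035] turn [0.0014 0.0048 0.0022]
```

View pics/c5.png

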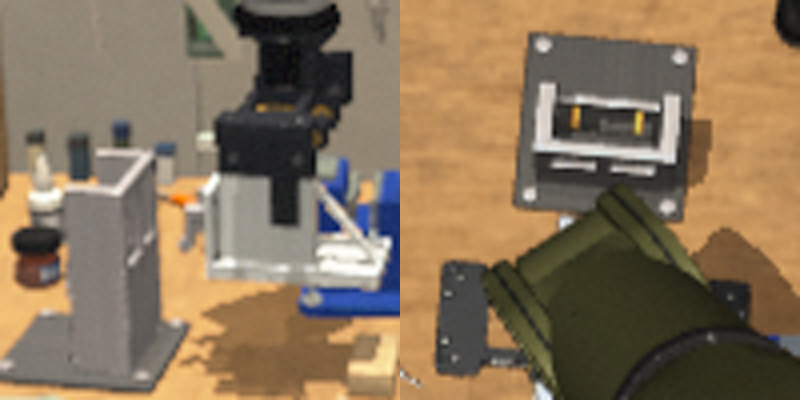

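The side crop shows the arm level, with its claws at about (190,240) facing the slots. The toes are above the sill and the bridges are below the slot tops. Now I insert along +x.

Call:
play_rows:
  rows:
    - [[-0.02, 0, 0.002, 0, 0.003, 0], [-0.045, -0.001, 0.002, 0, 0.003, 0], [-0.07, -0.001, 0.002, 0, 0.003, 0], [-0.09, -0.002, 0.002, 0, 0.003, 0], [-0.105, -0.002, 0.002, 0, 0.003, 0], [-0.105, -0.002, 0.002, 0, 0.003, 0], [-0.105, -0.002, 0.002, 0, 0.003, 0]]

```text
clock: 8.62
tool_pos: [0.5456, 0.0044, 0.2896]
eef_rot: [0.043, 0.999, 0.0, -0.0]
contact_force: [0.3, -0.4, -2.6]
opening: 0.132
finger_force: 50.0
```

```bash
python3 - <<'E'
from h import *
s=get_state();print(s["clock"],s["tool_pos"],s["contact_force"],s["moment"]);go([.5527,.0033,.2895],-5)
E
```

```text
8.6167 [0.54557877 0.00435686 0.28963771] [ 0.34685217 -0.36195258 -2.60801249] [0.03742971 0.07074511 0.00612296]
shift [-0.0144 -0.0009  0.0003] turn [ 0.001  -0.0011  0.0033]
```

Call:
play_rows:
  rows:
    - [[-0.004, 0, 0, 0, 0, 0.003], [-0.008, -0.001, 0, 0, 0, 0.003], [-0.012, -0.001, 0, 0, 0, 0.003], [-0.014, -0.001, 0, 0, 0, 0.003], [-0.014, -0.001, 0, 0, 0, 0.003]]

```text
clock: 9.03
tool_pos: [0.5514, 0.0036, 0.2891]
eef_rot: [0.043, 0.999, 0.0, -0.002]
contact_force: [-5.0, 1.6, -0.5]
opening: 0.133
finger_force: 50.0
```

Call:
play_rows:
  rows:
    - [[-0.002, 0, 0, 0, 0, 0], [-0.003, 0, 0, 0, 0, 0], [-0.003, 0, 0, 0, 0, 0]]

```text
clock: 9.28
tool_pos: [0.5519, 0.0037, 0.2888]
eef_rot: [0.043, 0.999, -0.0, -0.003]
contact_force: [-7.1, 2.0, 0.8]
opening: 0.13
finger_force: 50.0
```

The plate is touching the face at the expected x, with about 7 N. I'll ease off slightly and press down.

Call:
play_rows:
  rows:
    - [[0.003, 0, 0, 0, 0, 0], [0.003, 0, 0.006, 0, 0, 0], [0.003, 0, 0.012, 0, 0, 0], [0.003, 0, 0.018, 0, 0, 0], [0.003, 0, 0.024, 0, 0, 0], [0.003, 0, 0.024, 0, 0, 0]]

```text
clock: 9.78
tool_pos: [0.5514, 0.0032, 0.2766]
eef_rot: [0.043, 0.999, -0.0, -0.002]
contact_force: [-5.6, 0.4, -2.4]
opening: 0.132
finger_force: 50.0
```

```bash
python3 - <<'E'
from h import *
s=get_state();print(s["clock"],s["tool_pos"],s["contact_force"],s["moment"]);go([.5519,.0033,.2537],-5)
E
```

```text
9.7833 [0.55142496 0.0032066  0.27656896] [-5.64323889  0.42258314 -2.38763245] [ 0.15879314  1.02758631 -0.15189228]
shift [-0.0011  0.0003  0.0457] turn [-0.0012 -0.0087  0.0009]
```

Call:
play_rows:
  rows:
    - [[0.001, 0, 0.005, 0, 0, 0], [0.001, 0, 0.01, 0, 0, 0], [0.001, 0, 0.015, 0, 0, 0], [0.001, 0, 0.02, 0, 0, 0], [0.001, 0, 0.025, 0, 0, 0], [0.001, 0, 0.03, 0, 0, 0], [0.001, 0, 0.03, 0, 0, 0]]

```text
clock: 10.37
tool_pos: [0.5504, 0.0033, 0.2615]
eef_rot: [0.043, 0.999, -0.0, -0.003]
contact_force: [-5.9, 0.4, -2.5]
opening: 0.13
finger_force: 50.0
```

```bash
python3 - <<'E'
from h import *
s=get_state();print(s["clock"],s["tool_pos"],s["contact_force"],s["moment"]);go([.5519,.0033,.2537],-5)
E
```

```text
10.3667 [0.55040003 0.00331685 0.26148513] [-5.94230554  0.37675046 -2.4673828 ] [ 0.29850026  1.44917872 -0.17664567]
shift [-0.0031  0.0002  0.0156] turn [-0.0017 -0.0117  0.0009]
```

Call:
play_rows:
  rows:
    - [[0, 0, 0.004, 0, 0, 0], [0, 0, 0.008, 0, 0, 0], [0, 0, 0.012, 0, 0, 0], [0, 0, 0.016, 0, 0, 0], [0, 0, 0.018, 0, 0, 0], [0, 0, 0.018, 0, 0, 0]]

```text
clock: 10.87
tool_pos: [0.5513, 0.0034, 0.2536]
eef_rot: [0.044, 0.999, -0.0, -0.001]
contact_force: [-6.6, 1.3, 2.6]
opening: 0.132
finger_force: 50.0
```

```bash
python3 - <<'E'
from h import *
s=get_state();print(s["clock"],s["tool_pos"],s["contact_force"],s["moment"]);go([.5519,.0033,.2537],-5)
E
```

```text
10.8667 [0.55129641 0.00335576 0.25361052] [-6.63195935  1.27713027  2.58092855] [ 0.12869617  1.45746717 -0.24038186]
shift [-0.0012 -0.     -0.0002] turn [-0.0009 -0.0055  0.0001]
```

Call:
play_rows:
  rows:
    - [[0, 0, 0.003, 0, 0, 0], [0, 0, 0.006, 0, 0, 0], [0, 0, 0.006, 0, 0, 0], [0, 0, 0.006, 0, 0, 0]]

```text
clock: 11.2
tool_pos: [0.5506, 0.0036, 0.2518]
eef_rot: [0.043, 0.999, -0.0, -0.002]
contact_force: [-11.3, -0.0, 14.7]
opening: 0.133
finger_force: 50.0
```

Call:
play_rows:
  rows:
    - [[0, 0, 0.003, 0, 0, 0], [0, 0, 0.004, 0, 0, 0], [0, 0, 0.004, 0, 0, 0], [0, 0, 0.004, 0, 0, 0]]

```text
clock: 11.53
tool_pos: [0.5501, 0.0038, 0.2502]
eef_rot: [0.043, 0.999, -0.0, -0.002]
contact_force: [-13.8, 1.1, 20.5]
opening: 0.131
finger_force: 50.0
```

```bash
python3 - <<'E'
from h import *
s=get_state();print(s["clock"],s["tool_pos"],s["contact_force"],s["moment"]);go([.5519,.0033,.2537],-5)
p,K,T=cam("side"); x,y=map(int,proj(K,T,(.58,0,.10))); c=p[y-40:y+40,x-40:x+40]; cv2.imwrite("pics/c6.png",cv2.resize(c,None,fx=7,fy=7,interpolation=cv2.INTER_CUBIC)); print(x-40,y-40)
def frame(o,yaw):
    t=np.radians(yaw); M=np.array([[np.cos(t),-np.sin(t),0],[np.sin(t),np.cos(t),0],[0,0,1]]); return lambda v:np.array(o)+M@np.array(v)
f=frame((.6075,-.0015,.094),-5)
for n,v in(("plate top",(0,.035,.026)),("plate bot",(0,.035,-.044)),("shelf front",(-.13,.035,-.044)),("claw bridge top end +y claw",(.018,.026,.008))): print(n,((proj(K,T,f(v))-[x-40,y-40]+.5)*7).round(0))
E
```

```text
11.5333 [0.5500657  0.0037954  0.25017323] [-13.7955757    1.11514547  20.45160966] [ 0.15850581  2.49623017 -0.27305145]
shift [-0.0037 -0.0007 -0.0071] turn [-0.0023 -0.0089  0.0015]
255 174
plate top [203. 274.]
plate bot [210. 424.]
shelf front [505. 443.]
claw bridge top end +y claw [170. 303.]
```

View pics/c6.png

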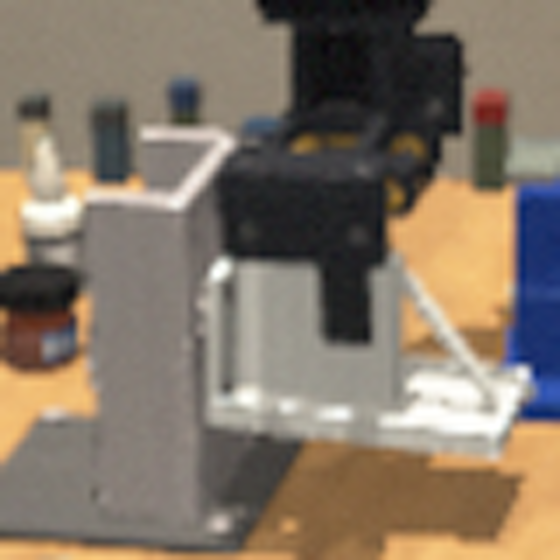

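The side crop shows the plate flush on the panel. The plate bottom is at about (210,425), against a seated prediction of (210,424). The shelf front corner is at about (498,453) against a level prediction of (505,443), so it is slightly nose-down under the press. I'll relax the load and use the force to see whether the catch holds.

Call:
play_rows:
  rows:
    - [[0.002, 0, -0.004, 0, 0, 0], [0.003, 0, -0.008, 0, 0, 0], [0.003, 0, -0.01, 0, 0, 0], [0.003, 0, -0.01, 0, 0, 0], [0.003, 0, -0.01, 0, 0, 0]]

```text
clock: 12.0
tool_pos: [0.5504, 0.0033, 0.2528]
eef_rot: [0.043, 0.999, 0.0, -0.001]
contact_force: [-4.9, 0.1, -5.5]
opening: 0.132
finger_force: 50.0
```

Call:
play_rows:
  rows:
    - [[0, 0, -0.002, 0, 0, 0], [0, 0, -0.003, 0, 0, 0], [0, 0, -0.003, 0, 0, 0], [0, 0, -0.003, 0, 0, 0]]

```text
clock: 12.33
tool_pos: [0.5502, 0.0033, 0.2545]
eef_rot: [0.044, 0.999, 0.0, -0.001]
contact_force: [-5.3, -0.7, -8.0]
opening: 0.132
finger_force: 50.0
```

```bash
python3 - <<'E'
from h import *
s=get_state();print(s["clock"],s["tool_pos"],s["contact_force"],s["moment"])
E
```

```text
12.3333 [0.55024743 0.00331978 0.25452034] [-5.33214259 -0.69828839 -8.00942243] [ 0.00988034  1.51901187 -0.10683665]
```

Call:
play_rows:
  rows:
    - [[0.002, 0, 0.003, 0, 0, 0], [0.004, 0, 0.004, 0, 0, 0], [0.004, 0, 0.004, 0, 0, 0], [0.004, 0, 0.004, 0, 0, 0]]

```text
clock: 12.67
tool_pos: [0.5494, 0.0037, 0.2533]
eef_rot: [0.043, 0.999, 0.0, 0.001]
contact_force: [-2.1, -1.8, -4.5]
opening: 0.135
finger_force: 50.0
```

Call:
play_rows:
  rows:
    - [[0, 0, 0, 0, 0, 0], [0, 0, 0, 0, 0, 0], [0, 0, 0, 0, 0, 0], [0, 0, 0, 0, 0, 0], [0, 0, 0, 0, 0, 0], [0, 0, 0, 0, 0, 0]]
  claw: 0.5

```text
clock: 13.17
tool_pos: [0.549, 0.0039, 0.2531]
eef_rot: [0.043, 0.999, 0.0, 0.0]
contact_force: [-0.0, 0.3, -0.2]
opening: 0.498
finger_force: 0.0
```

```bash
python3 - <<'E'
from h import *
s=get_state();print(s["clock"],s["tool_pos"],s["contact_force"],s["moment"],s["opening"])
p,K,T=cam("side"); x,y=map(int,proj(K,T,(.58,0,.10))); c=p[y-40:y+40,x-40:x+40]; cv2.imwrite("pics/c7.png",cv2.resize(c,None,fx=7,fy=7,interpolation=cv2.INTER_CUBIC))
E
```

```text
13.1667 [0.54896635 0.00389175 0.25312366] [-0.04609046  0.29925772 -0.20103247] [0.02731327 0.01721626 0.02028689] 0.49821322572677657
```

View pics/c7.png

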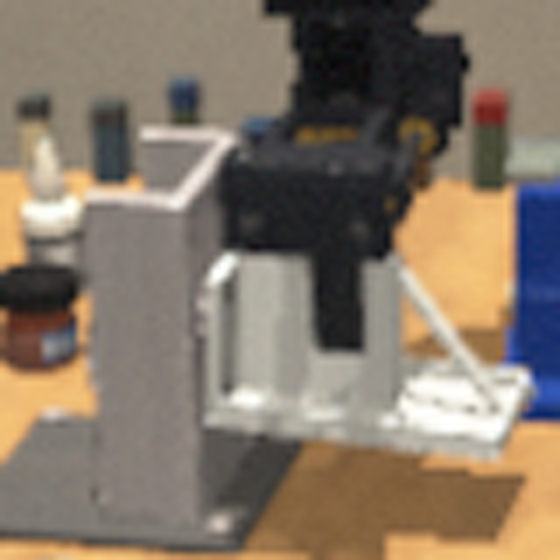

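The arm hangs by itself with the fingers open, and it is still about 1.5–2° nose-down. To be sure it's fully seated, I'll press on the rib top near the plate with closed fingers.

Call:
play_rows:
  rows:
    - [[0, 0, -0.04, 0, 0, 0], [0, 0, -0.08, 0, 0, 0], [0, 0, -0.12, 0, 0, 0], [0, 0, -0.14, 0, 0, 0], [0, 0, -0.14, 0, 0, 0], [0, 0, -0.14, 0, 0, 0]]

```text
clock: 13.72
tool_pos: [0.5487, 0.0036, 0.3228]
eef_rot: [0.043, 0.999, 0.0, 0.0]
contact_force: [0.0, 0.3, -0.6]
opening: 0.499
finger_force: 0.0
```

Call:
play_rows:
  rows:
    - [[-0.02, 0, 0, 0, 0, 0], [-0.04, 0, 0, 0, 0, 0], [-0.06, 0, 0, 0, 0, 0], [-0.069, 0, 0, 0, 0, 0], [-0.069, 0, 0, 0, 0, 0], [-0.069, 0, 0, 0, 0, 0], [-0.069, 0, 0, 0, 0, 0], [-0.069, 0, 0, 0, 0, 0], [-0.069, 0, 0, 0, 0, 0], [-0.069, 0, 0, 0, 0, 0]]
  claw: 1

```text
clock: 14.55
tool_pos: [0.5828, 0.0007, 0.3229]
eef_rot: [0.043, 0.999, 0.0, -0.0]
contact_force: [-1.1, 0.2, 0.6]
opening: 0.006
finger_force: 0.0
```

```bash
python3 - <<'E'
from h import *
s=get_state();print(s["clock"],s["tool_pos"],s["contact_force"],s["opening"]); go([.5836,.0005,.293],-5)
p,K,T=cam("side"); x,y=map(int,proj(K,T,(.58,0,.10))); c=p[y-40:y+40,x-40:x+40]; cv2.imwrite("pics/c8.png",cv2.resize(c,None,fx=7,fy=7,interpolation=cv2.INTER_CUBIC))
E
```

```text
14.55 [0.58279966 0.00073631 0.32289927] [-1.07230288  0.23585617  0.61913772] 0.006392036553129687
shift [-0.0017 -0.0004  0.0598] turn [ 0.0008 -0.0017  0.0013]
```

View pics/c8.png

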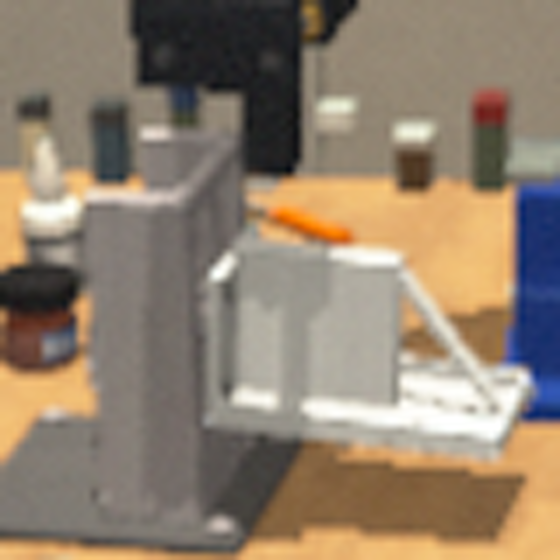

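The side crop shows the arm hanging freely at the same slight tilt, with the closed fingers above the rib near the plate. Now I press there, and the contact height will show how far down the arm sits.

Call:
play_rows:
  rows:
    - [[-0.002, 0, 0.02, 0, 0, 0], [-0.002, 0, 0.04, 0, 0, 0], [-0.002, 0, 0.052, 0, 0, 0], [-0.002, 0, 0.056, 0, 0, 0], [-0.002, 0, 0.056, 0, 0, 0]]

```text
clock: 15.02
tool_pos: [0.5837, 0.0006, 0.2936]
eef_rot: [0.043, 0.999, 0.0, -0.001]
contact_force: [0.4, 0.5, 1.7]
opening: 0.006
finger_force: 0.0
```

Call:
play_rows:
  rows:
    - [[0, 0, 0.002, 0, 0, 0], [0, 0, 0.004, 0, 0, 0], [0, 0, 0.006, 0, 0, 0], [0, 0, 0.006, 0, 0, 0]]

```text
clock: 15.35
tool_pos: [0.5841, 0.0006, 0.2919]
eef_rot: [0.043, 0.999, 0.0, -0.0]
contact_force: [0.5, 0.4, -1.4]
opening: 0.006
finger_force: 0.0
```

Call:
play_rows:
  rows:
    - [[0, 0, 0.002, 0, 0, 0], [0, 0, 0.003, 0, 0, 0], [0, 0, 0.003, 0, 0, 0], [0, 0, 0.003, 0, 0, 0]]

```text
clock: 15.68
tool_pos: [0.5841, 0.0006, 0.2905]
eef_rot: [0.043, 0.999, 0.0, -0.0]
contact_force: [0.0, 0.7, 1.1]
opening: 0.005
finger_force: 0.6
```

Call:
play_rows:
  rows:
    - [[0, 0, 0.002, 0, 0, 0], [0, 0, 0.003, 0, 0, 0], [0, 0, 0.003, 0, 0, 0], [0, 0, 0.003, 0, 0, 0]]

```text
clock: 16.02
tool_pos: [0.584, 0.0007, 0.2902]
eef_rot: [0.043, 0.999, 0.0, 0.0]
contact_force: [-3.1, 0.0, 11.9]
opening: 0.004
finger_force: 5.6
```

Call:
play_rows:
  rows:
    - [[0, 0, 0.002, 0, 0, 0], [0, 0, 0.003, 0, 0, 0], [0, 0, 0.003, 0, 0, 0], [0, 0, 0.003, 0, 0, 0]]

```text
clock: 16.35
tool_pos: [0.5839, 0.0008, 0.29]
eef_rot: [0.043, 0.999, -0.0, 0.0]
contact_force: [-5.9, -0.6, 20.8]
opening: 0.006
finger_force: 10.7
```

The contact is stiff: 21 N with under 0.3 mm of travel. The rib top is at 0.124 m, which is exactly the seated height. Next I retreat and compare the catch area in the top view with the first picture, numerically.

Call:
play_rows:
  rows:
    - [[0, 0, -0.03, 0, 0, 0], [0, 0, -0.08, 0, 0, 0], [0, 0, -0.14, 0, 0, 0], [0, 0, -0.2, 0, 0, 0], [0.06, 0, -0.24, 0, 0, 0], [0.12, 0.08, -0.24, 0, 0, 0], [0.18, 0.16, -0.24, 0, 0, 0], [0.24, 0.24, -0.24, 0, 0, 0], [0.26, 0.32, -0.24, 0, 0, 0], [0.26, 0.4, -0.24, 0, 0, 0], [0.26, 0.48, -0.24, 0, 0, 0], [0.26, 0.56, -0.24, 0, 0, 0], [0.26, 0.6, -0.24, 0, 0, 0], [0.26, 0.6, -0.24, 0, 0, 0], [0.26, 0.6, -0.24, 0, 0, 0]]

```text
clock: 17.6
tool_pos: [0.4797, 0.3132, 0.4073]
eef_rot: [0.041, 0.999, 0.001, -0.001]
contact_force: [-0.5, -1.5, 0.5]
opening: 0.005
finger_force: 0.0
```

```bash
python3 - <<'E'
from h import *
s=get_state();print(s["clock"],s["tool_pos"],s["contact_force"])
d=np.load("top.npz");p0=d["p"];p1,K,T=cam("top")
for p in(p0,p1):
    h=cv2.cvtColor(p,cv2.COLOR_BGR2HSV)[155:175,310:350]
    m=((h[...,0]>18)&(h[...,0]<35)&(h[...,1]>150)&(h[...,2]>90)).astype(np.uint8)
    n,l,st,ce=cv2.connectedComponentsWithStats(m); print([(st[i].tolist(),(ce[i]+[310,155]).round(2).tolist()) for i in range(1,n)])
    print(p.max(2)[158:180,322:336:2])
# tilt from side view: lower silhouette edge of shelf, near corners
p,K,T=cam("side"); h=cv2.cvtColor(p,cv2.COLOR_BGR2HSV).astype(int)
x,y=map(int,proj(K,T,(.58,0,.10))); E=[]
for u in range(x-40+34,x-40+70,3):
    v0=y-40+50; col=h[v0:v0+20,u,1]; i=np.where(col<60)[0]
    if len(i): E.append((u,v0+i[-1]))
print(E)
U=np.array([.6075,-.0015,.094]);t=np.radians(-5)
for a in(0,-1,-2,-3):
    r=np.radians(a); q=[]
    for X in(0,-.13):
        c=[X*np.cos(r)-0,.035,-.044-X*np.sin(r)*-1]; w=U+np.array([c[0]*np.cos(t)-c[1]*np.sin(t),c[0]*np.sin(t)+c[1]*np.cos(t),c[2]]); q.append(proj(K,T,w).round(1))
    print(a,q)
E
```

```text
17.6 [0.47970447 0.31317727 0.40731255] [-0.50776982 -1.52503629  0.45151858]
[([12, 7, 1, 3, 3], [322.0, 163.0]), ([27, 8, 2, 5, 6], [337.17, 164.83])]
[[134 117 117  93  93  95  98]
 [208 183 176 135 129 130 131]
 [197 193 199 204 211 207 202]
 [104  51  92 138 197 195 191]
 [202  50  52  50  51  45  39]
 [201  52  52  50  48  52  51]
 [192  53  53  67  54  55  54]
 [152  52  51  92  62  71  69]
 [129  42  44  84  86  96  96]
 [ 75  45  58  83  79  84  84]
 [ 81  79  87  71  61  63  70]
 [ 91  93  85  84  80  80  77]
 [117 117 107 114  99  91  85]
 [208 204 200 192 159 138 117]
 [210 214 215 215 213 208 208]
 [162 188 199 206 206 205 211]
 [ 62  50  60  64  91 125 172]
 [121 111 112  49  51  74  65]
 [178 178 177  48  74 127 121]
 [ 54 101 127  46  96 188 178]
 [ 52  50  51  46  49  46  58]
 [ 51  51  51  53  55  52  52]]
[([12, 7, 1, 3, 3], [322.0, 163.0]), ([27, 8, 2, 3, 4], [337.25, 164.0]), ([27, 12, 1, 1, 1], [337.0, 167.0])]
[[142 127 121 101 100 105 102]
 [220 195 188 147 140 141 141]
 [208 205 210 214 222 219 214]
 [112  53  99 147 209 207 204]
 [216  54  56  55  55  49  40
[... 293 characters left out ...]
7 225 224 221 220]
 [175 200 213 215 216 216 221]
 [101  53  62  70 100 132 186]
 [154  86 120  54  56  78  99]
 [214 123 183  54  79 138 164]
 [209 161 172 140 137 210 190]
 [236 241 241 235 211 201 171]
 [176 226 229 215 241 231 236]]
[(289, np.int64(243)), (292, np.int64(243)), (295, np.int64(241)), (298, np.int64(236)), (301, np.int64(235)), (304, np.int64(236)), (307, np.int64(236)), (310, np.int64(236)), (313, np.int64(237)), (316, np.int64(237)), (319, np.int64(238)), (322, np.int64(238))]
0 [array([284.5, 234. ]), array([326.6, 236.8])]
-1 [array([284.5, 234. ]), array([326.6, 236.1])]
-2 [array([284.5, 234. ]), array([326.5, 235.4])]
-3 [array([284.5, 234. ]), array([326.5, 234.7])]
```

The catch area in the top view is unchanged from the first picture, so the catch is back at rest. The remaining tilt is about 2–3° nose-down, which matches the hook clearance: 2 mm of play over about 39 mm. The robot is clear, so I'm handing it in.

```bash
python3 -c "
from plant import *
print(finish_job())"
```

```text
the job is handed in; nothing more can be done
None
```

The long arm hangs on the upright, seated with the catch back at rest as far as the force and picture checks show, but about 2–3° nose-down, which I put down to play in the claws; the short arm was left alone, and I handed the job in at about 18 s with no verdict returned.

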